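# Push the strip crate into its dock and shut the gate

### The arm

A 6-joint arm with a two-finger parallel gripper is mounted at the origin on a cart in front of the work surface, level with it; the furniture and walls round the work are solid. World frame = base frame: x ahead of the robot, y to its left, z up, the work surface at z = 0. Lengths are in m, angles in rad, forces in N, time in s.
With the tool pointing down it reaches from about 0.325 to 0.9 m from the base axis. Payload 6.1 kg.
Tool frame: the origin (TCP) lies on the centre line of the jaws, within the pads' length; the fingertips stand 17 mm ahead of it and the grasp point (between the pads) lies 2 mm behind it (ctrl.finger_overhang is the distance from the TCP to the fingertips, in m); z points along the fingers, y is the direction in which the jaws open and shut (so a half turn about z gives the same grasp; the last joint's range is limited). The gripper opens to 87 mm and grips with 3 to 60 N. Pads are 19 mm wide; open, the fingers measure 117 mm over their backs; the gripper's body (75 mm by 190 mm) begins 51 mm behind the grasp point.
Start: joints at [-1.274, 0.22, 1.526, -0, 1.395, -0.126], TCP at [0.256, -0.57, 0.24] pointing down, gripper open.
Joint ranges: [-2.98, 2.98], [-0.91, 2.08], [0.09, 2.57], [-1.24, 4.39], [0.2, 2.65], [-2.68, 2.68]. Speed limits (rad/s): [2.57, 2.57, 3.01, 3.14, 3.14, 3.14].

### API

Orientations are given as a unit quaternion [w, x, y, z].
In Python, from rig import ctrl, imaging gives the robot as it stands.
- The arm moves only by the tool play_rows, never from a script. Its argument "rows" is one flat list of numbers, 7 for each row, row after row: the closure, from 0 (fully open) to 1 (shut), then the shift along the tool's x, y, z in m, then the turn, a rotation vector about the tool's x, y, z in degrees. In form: [gripper, dx, dy, dz, wx, wy, wz, gripper, dx, dy, dz, wx, wy, wz, ...]. A call has 1 to 12 rows; each row shifts and turns the commanded pose from where the row before left it, along the tool's axes as they then stand; what a row does not reach is not made up. A row lasts 1/12 s, in which the tool goes at most 41.7 mm and 7.16 degrees, less where a joint would pass 70% of its speed; a pose out of reach is approached as far as the arm can. A call with a gripper value outside its range is refused whole. The fingers move at their own pace and stop on an object; "newtons" is the grip in N (left out, the last holds). Time passes only in rows, so rows that do not move let the fingers close. It gives the time, the measured TCP pose, the force and the opening at its end, in the units of the state.
- ctrl.get_obs(): the state, without advancing time (a new reading comes with each control period).
- imaging.snapshot(name): name is "side" or "top"; returns a dict with "frame" (384x512x3 uint8, blue, green, red), "vfov" (degrees; the focal length in pixels is half the picture's height over the tangent of half this angle, whatever the lens; pixels are square), "cx", "cy" (the principal point, pixels), "k1" (the pictures are not rectified: a ray, as slopes to the right and down, at radius r is drawn at 1 + k1 r^2 times it, then the intrinsics apply), "pose" (4x4, takes a point from camera to world coordinates). Camera axes: x right, y down, z forward; pixel columns grow to the right and rows downward; lengths in m; the calibration is good to about 2 mm. A picture is of the moment at which its call begins. There is no depth.
- ctrl.finish_job(): hands the job in, once; it reports no verdict.
The state is a dict: "time": time; "joints": joint angles; "joint_velocities": joint speeds; "effort": joint torques, N m; "eef_pos": TCP position; "eef_rot": TCP orientation; "contact_force": force on the tool from outside, world axes, zero at the start; "wrist_torque": the same for the moment, N m; "grip_width": finger opening in m.
Only numpy, scipy, OpenCV 4.12 (cv2) and the standard library are available. Lean on these libraries where they do the work, as an engineer would, in place of code of your own. Each camera call takes 0.05 s, during which the arm holds its last target.

### The job

Push the tall, heavy plywood crate of steel strips along the bench into its dock until it stands flush against the back stop; push it low, on its kick plate, so that it slides upright and does not tip. Then push the dock's swinging gate bar fully shut behind the crate. Only push: do not lift or carry the crate, and leave the other things on the bench where they are.

Things in the scene. Friction and masses are not known exactly. Their poses are not given: they have to be found in the camera images.
- crate: Tall open plywood crate packed with upright dark steel strips (wedged fast), 90 mm deep (its x), 120 mm wide (its y), walls 130 mm high; a fixed handle with a wooden grip arches over it to z = 176 mm. 0.8 to 1 kg. Origin: centre of its underside, on the bench. Its +x side enters the dock first. Pushed along +x higher than about 60 mm it may tip; pushed low it slides (about 3 to 8 N).
- kick_plate (a point): Centre of the outer face of the flat dark steel kick plate on the crate's rear (-x) side: 95 mm behind the crate's origin, 30 mm above the bench. The plate is 120 mm wide (crate's y), 8 mm thick, z from 17 to 43 mm, and stands on two brackets 42 mm off the crate's rear wall.
- dock: Fixed pocket of dark steel bars, 30 mm high, without floor (the crate slides on the bench). Origin: on the bench, where the crate's origin lies when it is home; the crate enters along the dock's +x, its own +x the same way. Side rails with inner faces at y = +-68 mm, x = -46 to +46 mm (8 mm free beside the crate on each side); the outermost parts reach y = +-99 mm.
- back_stop (a point): Middle of the dock's back stop face, at dock x = +45 mm, 15 mm above the bench; the crate's front wall touches it when home.
- dock_mouth (a point): Middle of the dock's mouth, at dock x = -87 mm, 15 mm above the bench, where the rails flare outward to 86 mm either side of the centre line (inner faces).
- gate (a joint): Angle of the gate bar about its upright hinge: 0 = fully shut (end stop; the bar lies along the dock's +y across the mouth, 8 mm behind the kick plate of a crate that is home), positive = open, starts at 1.75 to 2.0. At angle q the bar points along (-sin q, cos q) in the dock's x, y. Stiff hinge (about 0.1 N m), stays where left; shuts only when the crate is home.
- gate_hinge (a point): Point on the gate's hinge axis, 29 mm above the bench, at dock x = -108 mm, y = -105 mm (hinge post 50 mm high). The gate bar is a straight dark steel flat 10 mm thick, z from 16 to 42 mm, reaching 150 mm from the hinge axis to its rounded end.
- gate_tip (a point): Point in the gate bar's middle plane near its free end, 145 mm from the hinge axis, 29 mm above the bench.
- strip_stack: Bystander: loose stack of dark steel strips stuck together, 126x38x30 mm, to the left of the dock, origin at the centre of its underside.
- tape_measure: Bystander: yellow tape measure standing on edge, 36x68x62 mm, origin at the centre of its underside.
- carton: Bystander: light open-topped white carton, 110x108x100 mm, origin at the centre of its underside.
Mind the look-alikes: they are no part of the job. Of the things that look like the crate, take the one that is farthest from the robot's base at the start.

How it is judged:
On the way, in this order (a step that is already met when the one before it is completed fails the run):
1. the crate is home in the dock, flush against the back stop, the gate still open (x of crate in the frame of dock above -0.007 m and angle between the x axis of crate and the x axis of dock, either way round below 0.08 rad and value of joint gate above 0.5 rad), for 0.2 s.
2. the gate bar is shut behind it (value of joint gate below 0.08 rad), for 0.2 s.
At the end, for the whole second after the job is handed in: The crate stands upright and at rest between the dock's rails, front within 7 mm of the back stop and square to it within 0.08 rad, and the gate bar is within 0.08 rad of fully shut (x of crate in the frame of dock between -0.007 and 0.006 m and y of crate in the frame of dock between -0.012 and 0.012 m and angle between the x axis of crate and the x axis of dock, either way round below 0.08 rad and angle between crate's own z axis and vertical below 0.03 rad and height (world z) of crate below 0.004 m and linear speed of crate below 0.01 m/s and value of joint gate below 0.08 rad); the robot touches nothing.
It fails at once if the crate is tipped (tilted more than 0.12 rad) (angle between crate's own z axis and vertical above 0.12 rad).
It fails at once if the crate is lifted (its underside centre more than 10 mm above the bench) (height (world z) of crate above 0.01 m).
It fails at once if the strip stack, tape measure or carton is moved by more than 20 mm (distance of any of strip_stack, tape_measure, carton from where it was at the start of the episode above 0.02 m).
It also fails if it takes over 64 s, if anything falls off the work surface, if the arm or the gripper's body presses on something with over 40 N, if the wrist force passes 120 N, or if a joint passes its speed limit or range.

## Working session

There is one attempt and no reset: what is moved stays moved. The work goes in short steps, Python scripts to look and compute and a tool call to move; the robot and the scene stay as the last step left them, time stands still between calls to the robot, and variables do not carry over. Pictures are saved under pics/ and viewed, and the job is handed in when it is done.

Besides the shell and the picture viewer there is one more tool, called after "Request:" as name(argument=value, ...) on one line, values as JSON. play_rows: Moves the arm, as the interface text tells. Its arguments: {"type":"object","properties":{"rows":{"type":"array","items":{"type":"number"}},"newtons":{"type":"number"}},"required":["rows"]}

```bash
mkdir -p pics; ls
python3 - <<'E'
from rig import ctrl, imaging
import cv2, numpy as np
for n in("side","top"):
    s=imaging.snapshot(n); cv2.imwrite(f"pics/{n}0.png",s["frame"])
    np.save(f"pics/{n}0.npy",s,allow_pickle=True)
    print(n,s["vfov"],s["cx"],s["cy"],s["k1"]);print(np.round(s["pose"],4))
print(ctrl.get_obs(),ctrl.finger_overhang)
E
```

```text
pics
side 54.95665678898152 260.09315555256643 191.02559193606655 -0.11403328534813964
[[-0.9183 -0.2486  0.3081  0.2705]
 [-0.3951  0.5272 -0.7523  0.8464]
 [ 0.0245 -0.8126 -0.5824  0.6579]
 [ 0.      0.      0.      1.    ]]
top 53.88919273994869 254.2000585449677 186.97251875163187 -0.08416370280209275
[[-0.0312 -0.9747  0.2213  0.3622]
 [-0.9995  0.0308 -0.0051  0.0625]
 [-0.0019 -0.2214 -0.9752  1.0542]
 [ 0.      0.      0.      1.    ]]
{'time': 0.1, 'joints': array([-1.27411208e+00,  2.21205900e-01,  1.52747468e+00,  8.63872421e-06,
        1.39469585e+00, -1.26129952e-01]), 'joint_velocities': array([-0.00114367, -0.00018619, -0.00213754,  0.0004444 , -0.00048456,
       -0.00174805]), 'effort': array([-4.44112629e-04, -4.95945847e+01, -3.88519049e+01,  7.00539211e-02,
        5.16160007e-02, -2.65966526e-05]), 'eef_pos': array([ 0.25628364, -0.56946672,  0.23852195]), 'eef_rot': array([-8.89011895e-04,  9.77736393e-01,  2.09835053e-01, -7.17293181e-05]), 'contact_force': array([ 0.21920634, -0.11606997, -0.14433479]), 'wrist_torque': array([0.0326999 , 0.02397288, 0.00734248]), 'grip_width': 0.0866881553557017} 0.017
```

View pics/top0.png

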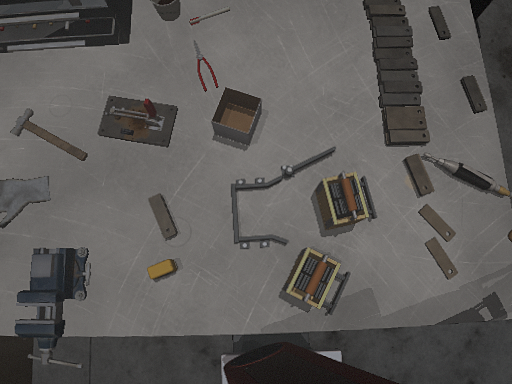

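View pics/side0.png

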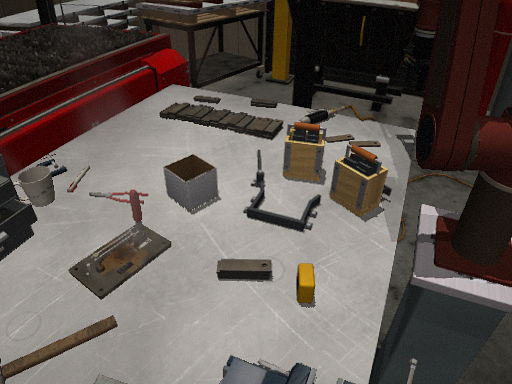

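Top view: the dock is at about (235–290, 180–245), opening to the image right (world −y). The gate hinge is at (288,170) and its bar reaches (335,150). The far crate is at (343,200), and the look-alike, nearer the base, is at (312,278). Next I'll enlarge for measurement.

```bash
cat > h.py <<'E'
import numpy as np, cv2
def K(s):
    f=s["frame"].shape[0]/2/np.tan(np.radians(s["vfov"]/2)); return f
def ray(s,uv):
    f=K(s); d=np.array([(uv[0]-s["cx"])/f,(uv[1]-s["cy"])/f]); u=d.copy()
    for _ in range(20): u=d/(1+s["k1"]*(u@u))
    P=s["pose"]; r=P[:3,:3]@np.array([u[0],u[1],1]); return P[:3,3],r
def onz(s,uv,z):
    o,r=ray(s,uv); return o+r*(z-o[2])/r[2]
def proj(s,p):
    P=s["pose"]; c=P[:3,:3].T@(np.asarray(p,float)-P[:3,3]); u=c[:2]/c[2]; u=u*(1+s["k1"]*(u@u)); return K(s)*u+[s["cx"],s["cy"]]
def crop(s,x0,y0,x1,y1,k,fn,pts=()):
    im=cv2.resize(s["frame"][y0:y1,x0:x1],None,fx=k,fy=k,interpolation=cv2.INTER_CUBIC)
    im=cv2.convertScaleAbs(im,alpha=1.5,beta=10)
    for i in range(x0,x1,10):
        cv2.putText(im,str(i),((i-x0)*k,8),0,.3,(0,0,255));cv2.line(im,((i-x0)*k,10),((i-x0)*k,14),(0,0,255))
    for i in range(y0,y1,10): cv2.putText(im,str(i),(0,(i-y0)*k+3),0,.3,(0,0,255))
    for p in pts: cv2.circle(im,tuple(int(round(v)) for v in ((p[0]-x0+.5)*k,(p[1]-y0+.5)*k)),2,(0,255,0),-1)
    cv2.imwrite(fn,im)
def load(n): return np.load(n,allow_pickle=True).item()
E
python3 - <<'E'
from h import *
s=load("pics/top0.npy"); crop(s,225,140,385,260,5,"pics/top0c.png")
s=load("pics/side0.npy"); crop(s,235,110,395,230,5,"pics/side0c.png")
E
```

```text
(no output)
```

View pics/top0c.png

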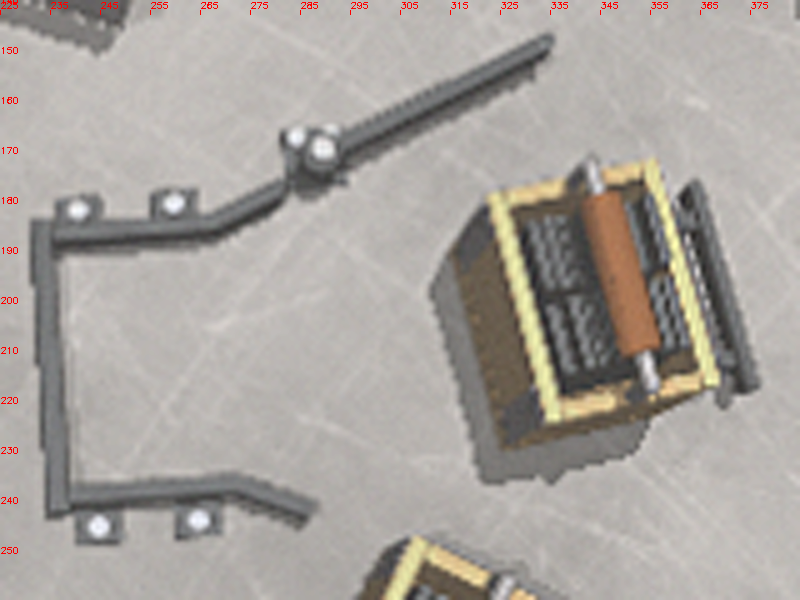

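View pics/side0c.png

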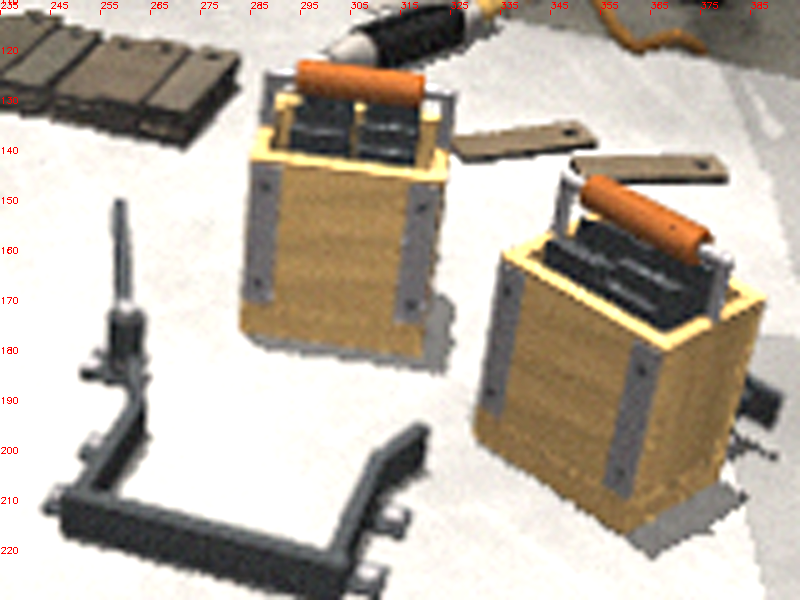

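Run:
```python
from h import *
np.set_printoptions(precision=4,suppress=True)
s=load("pics/top0.npy")
g=lambda X,Y,z: onz(s,((X+.5)/5-.5+225,(Y+.5)/5-.5+140),z)
print("crate rim");C=[g(*p,.13) for p in [(487,195),(550,425),(718,383),(655,160)]]
for c in C:print(c)
C=np.array(C);print([np.linalg.norm(C[i]-C[i-1])for i in range(4)],C.mean(0))
print("crate x dir",(C[0]+C[1]-C[2]-C[3])/2)
print("kick plate", g(684,197,.043),g(745,393,.043),"outer",g(700,182,.043),g(757,382,.043))
print("back inner",g(52,245,.03),g(72,490,.03))
print("uprail in",g(60,243,.03),g(208,232,.03),"low rail in",g(80,487,.03),g(232,475,.03))
print("flare ends",g(286,186,.03),g(312,505,.03))
print("hinge",g(322,150,.05),"tip",g(550,40,.042), "bar near", g(345,142,.042))
```

```text
crate rim
[ 0.5882 -0.1143  0.13  ]
[ 0.4707 -0.1373  0.13  ]
[ 0.4886 -0.2231  0.13  ]
[ 0.6039 -0.2017  0.13  ]
[np.float64(0.08882725763850606), np.float64(0.11979103814870513), np.float64(0.08759300283451825), np.float64(0.11730894335620788)] [ 0.5378 -0.1691  0.13  ]
crate x dir [-0.0168  0.0866  0.    ]
kick plate [ 0.605  -0.2409  0.043 ] [ 0.4945 -0.2643  0.043 ] outer [ 0.6133 -0.2507  0.043 ] [ 0.5002 -0.2715  0.043 ]
back inner [0.5917 0.1107 0.03  ] [0.4557 0.1026 0.03  ]
uprail in [0.5927 0.1062 0.03  ] [0.5963 0.0237 0.03  ] low rail in [0.4572 0.0983 0.03  ] [0.4611 0.0159 0.03  ]
flare ends [ 0.6214 -0.0209  0.03  ] [ 0.4435 -0.0267  0.03  ]
hinge [ 0.6361 -0.0401  0.05  ] tip [ 0.6988 -0.1735  0.042 ] bar near [ 0.6425 -0.054   0.042 ]
```

```bash
cat >> h.py <<'E'
from scipy.spatial.transform import Rotation as R
yaw_d=np.radians(93.0); DX=np.array([np.cos(yaw_d),np.sin(yaw_d),0]); DY=np.array([-np.sin(yaw_d),np.cos(yaw_d),0]); DO=np.array([.526,.0617,0])
def need(o,p,yawx):
    """shift in present tool axes to p, and turn about tool z for tool x at yaw (deg), tool down"""
    q=o["eef_rot"]; Rt=R.from_quat([q[1],q[2],q[3],q[0]])
    c,s=np.cos(np.radians(yawx)),np.sin(np.radians(yawx))
    T=R.from_matrix(np.array([[c,s,0],[s,-c,0],[0,0,-1]]))
    return np.round(Rt.inv().apply(np.asarray(p)-o["eef_pos"]),4), np.round((Rt.inv()*T).as_rotvec(degrees=True),2)
def dockp(p): d=np.asarray(p)-DO; return np.round([d@DX,d@DY,d[2]],4)
E
python3 - <<'E'
from h import *
from rig import ctrl
s=load("pics/top0.npy")
for p,z in [((308,247.5),.13),((340,262),.13),((328,310),.13),((285,293),.13),((405,157),.01),((427,193),.01),((420,207),.01),((426,240),.01),((455,275),.01)]: print(p,onz(s,p,z).round(3))
print("c",dockp([.538,-.169,0]))
print(need(ctrl.get_obs(),[.5665,-.316,.24],100.9))
E
```

```text
(308, 247.5) [ 0.417 -0.068  0.13 ]
(340, 262) [ 0.379 -0.144  0.13 ]
(328, 310) [ 0.268 -0.107  0.13 ]
(285, 293) [ 0.312 -0.007  0.13 ]
(405, 157) [ 0.675 -0.387  0.01 ]
(427, 193) [ 0.566 -0.439  0.01 ]
(420, 207) [ 0.526 -0.413  0.01 ]
(426, 240) [ 0.432 -0.419  0.01 ]
(455, 275) [ 0.332 -0.491  0.01 ]
c [-2.31e-01  1.00e-04  0.00e+00]
(array([ 0.3869, -0.1039, -0.0012]), array([ -0.08,  -0.08, -76.67]))
```

Request:
play_rows(rows=[0.2,0,0,0,0,0,-6.97,0.2,0,0,0,0,0,-6.97,0.2,0,0,0,0,0,-6.97,0.2,0,0,0,0,0,-6.97,0.2,0,0,0,0,0,-6.97,0.2,0,0,0,0,0,-6.97,0.2,0,0,0,0,0,-6.97,0.2,0,0,0,0,0,-6.97,0.2,0,0,0,0,0,-6.97,0.2,0,0,0,0,0,-6.97,0.2,0,0,0,0,0,-6.97,0.2,0,0,0,0,0,0])

```text
time: 1.1
eef_pos: [0.2563, -0.5696, 0.2389]
eef_rot: [-0.0, 0.635, 0.772, 0.0]
contact_force: [-0.0, 0.4, -1.3]
grip_width: 0.0695
```

Request:
play_rows(rows=[0.2,0.0159,0.0294,0,0,0,0,0.2,0.0159,0.0294,0,0,0,0,0.2,0.0159,0.0294,0,0,0,0,0.2,0.0159,0.0294,0,0,0,0,0.2,0.0159,0.0294,0,0,0,0,0.2,0.0159,0.0294,0,0,0,0,0.2,0.0159,0.0294,0,0,0,0,0.2,0.0159,0.0294,0,0,0,0,0.2,0.0159,0.0294,0,0,0,0,0.2,0.0159,0.0294,0,0,0,0,0.2,0.0159,0.0294,0,0,0,0,0.2,0.0159,0.0294,0,0,0,0])

```text
time: 2.1
eef_pos: [0.5678, -0.3146, 0.2392]
eef_rot: [-0.0, 0.638, 0.77, -0.0]
contact_force: [0.5, -0.5, -0.2]
grip_width: 0.0696
```

Run:
```python
from h import *
from rig import ctrl
o=ctrl.get_obs();print(o["time"],o["eef_pos"],o["grip_width"],o["joints"].round(2),o["contact_force"])
print(need(o,[.5665,-.316,.035],100.9))
```

```text
2.1 [ 0.56778908 -0.31455061  0.23918406] 0.06963749079922948 [-0.63  0.28  1.46 -0.    1.41 -0.81] [ 0.46948383 -0.51671103 -0.23261474]
(array([-0.0013, -0.0015,  0.2042]), array([-0.02, -0.02, -0.25]))
```

Request:
play_rows(rows=[0.2,0,0,0.0255,0,0,0,0.2,0,0,0.0255,0,0,0,0.2,0,0,0.0255,0,0,0,0.2,0,0,0.0255,0,0,0,0.2,0,0,0.0255,0,0,0,0.2,0,0,0.0255,0,0,0,0.2,0,0,0.0255,0,0,0,0.2,0,-0.0015,0.0255,0,0,0,0.2,0,0,0,0,0,0])

```text
time: 2.85
eef_pos: [0.5612, -0.3133, 0.0289]
eef_rot: [-0.005, 0.638, 0.77, -0.0]
contact_force: [-1.6, 0.5, -1.6]
grip_width: 0.0696
```

Run:
```python
from h import *
from rig import imaging
s=imaging.snapshot("top"); crop(s,225,140,425,290,4,"pics/top1c.png")
s=imaging.snapshot("side"); crop(s,235,80,395,200,5,"pics/side1c.png")
```

```text
(no output)
```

View pics/top1c.png

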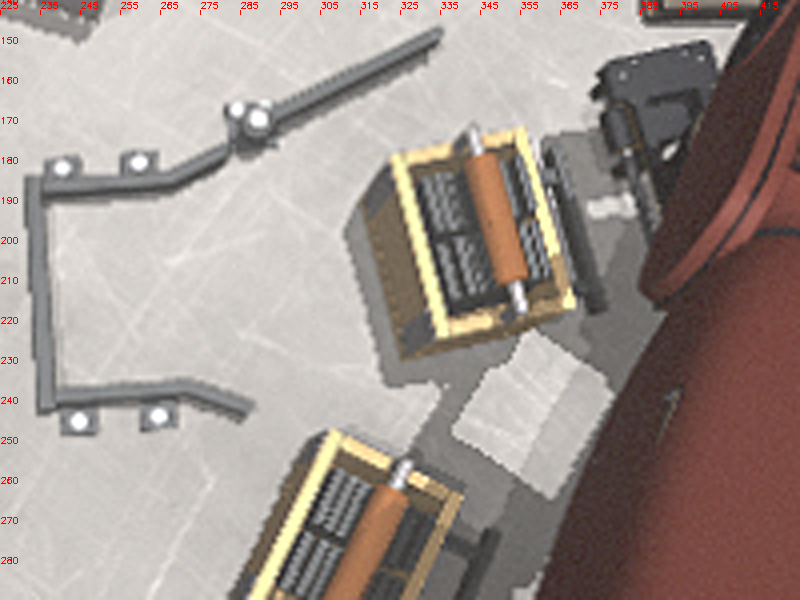

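View pics/side1c.png

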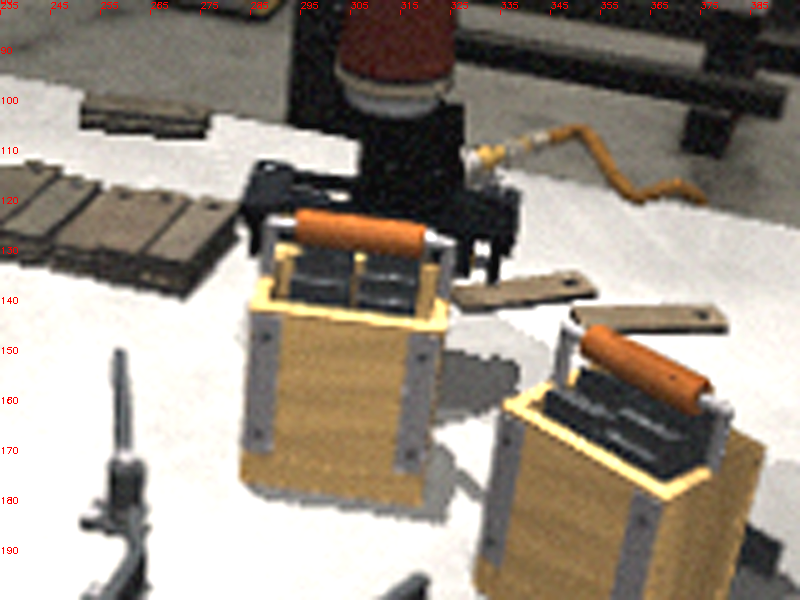

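Run:
```python
from h import *
from rig import ctrl
o=ctrl.get_obs();print(o["time"],o["eef_pos"],o["grip_width"],o["joints"].round(2),o["contact_force"])
print(need(o,[.538+.19*.112,-.169-.982*.112,.034],100.9))
```

```text
2.95 [ 0.56439794 -0.31548259  0.03443095] 0.06947606886297462 [-0.63  0.48  1.6   0.    1.06 -0.82] [-0.35576802  0.15559099  1.08397418]
(array([0.0368, 0.0018, 0.0005]), array([-0.12, -0.14, -0.15]))
```

Request:
play_rows(rows=[0.2,0.008,0.0018,0,0,0,0,0.2,0.008,0,0,0,0,0,0.2,0.008,0,0,0,0,0,0.2,0.008,0,0,0,0,0,0.2,0.004,0,0,0,0,0,0.2,0.003,0,0,0,0,0,0.2,0.003,0,0,0,0,0,0.2,0.002,0,0,0,0,0,0.2,0,0,0,0,0,0])

```text
time: 3.7
eef_pos: [0.5591, -0.2728, 0.0358]
eef_rot: [0.0, 0.637, 0.771, -0.0]
contact_force: [0.9, -1.1, 0.2]
grip_width: 0.0699
```

Run:
```python
from h import *
from rig import ctrl
o=ctrl.get_obs();print(o["time"],o["eef_pos"],dockp(o["eef_pos"]),o["contact_force"],o["wrist_torque"])
```

```text
3.7 [ 0.55906422 -0.27278465  0.03581476] [-0.3358 -0.0155  0.0358] [ 0.87118938 -1.08847284  0.24833539] [-0.10864741 -0.14312487 -0.02943895]
```

Request:
play_rows(rows=[0.2,0.008,-0.0007,0,0,0,0.66,0.2,0.008,-0.0007,0,0,0,0.66,0.2,0.008,-0.0007,0,0,0,0.66,0.2,0.008,-0.0007,0,0,0,0.66,0.2,0.008,-0.0007,0,0,0,0.66,0.2,0.008,-0.0007,0,0,0,0.66,0.2,0.008,-0.0007,0,0,0,0.66,0.2,0.008,-0.0007,0,0,0,0.66,0.2,0.008,-0.0007,0,0,0,0.66,0.2,0.008,-0.0007,0,0,0,0.66,0.2,0.008,-0.0007,0,0,0,0.66,0.2,0.008,-0.0007,0,0,0,0.66])

```text
time: 4.7
eef_pos: [0.5382, -0.178, 0.0358]
eef_rot: [0.0, 0.689, 0.725, -0.0]
contact_force: [1.2, -4.9, 2.0]
grip_width: 0.0696
```

Run:
```python
from h import *
from rig import ctrl,imaging
s=imaging.snapshot("top"); np.save("pics/top2.npy",s,allow_pickle=True);crop(s,225,140,385,260,5,"pics/top2c.png")
o=ctrl.get_obs();print(o["time"],o["eef_pos"],dockp(o["eef_pos"]),o["contact_force"],o["wrist_torque"])
print(need(o,DO-.1045*DX+[0,0,.034],93.0))
```

```text
4.75 [ 0.53772313 -0.17613685  0.03544608] [-0.2381  0.0007  0.0354] [ 0.17645132 -3.10321246  3.51578097] [-0.65809655 -0.3034633  -0.21030125]
(array([0.1336, 0.0005, 0.0016]), array([-0.05, -0.08, -0.09]))
```

View pics/top2c.png

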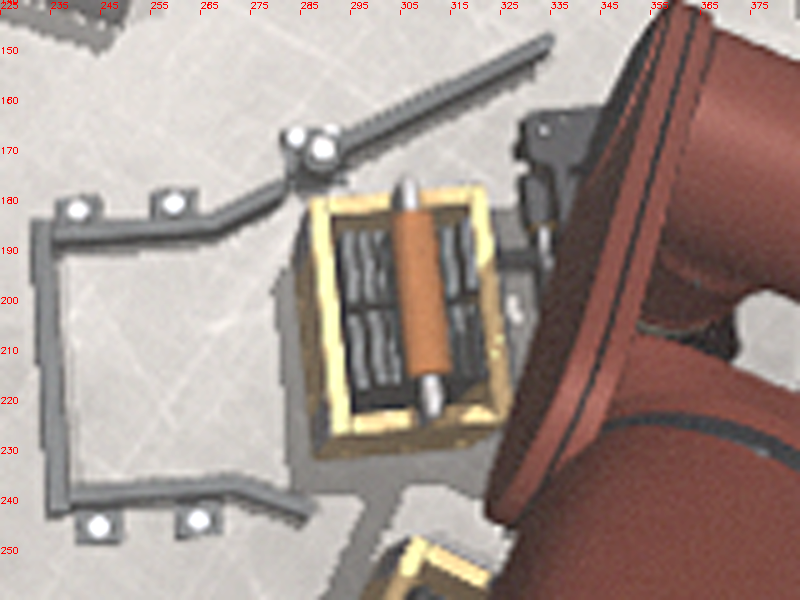

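Run:
```python
from h import *
s=load("pics/top2.npy")
g=lambda X,Y,z: onz(s,((X+.5)/5-.5+225,(Y+.5)/5-.5+140),z)
C=np.array([dockp(g(*p,.13)) for p in [(308,198),(333,433),(510,415),(487,185)]]);print(C,C.mean(0),[np.linalg.norm(C[i]-C[i-1])for i in range(4)])
```

```text
[[-0.0885 -0.0589  0.13  ]
 [-0.0887  0.0604  0.13  ]
 [-0.1767  0.059   0.13  ]
 [-0.1796 -0.0581  0.13  ]] [-0.133375  0.0006    0.13    ] [np.float64(0.09110351255577362), np.float64(0.11930016764447567), np.float64(0.08801113565907441), np.float64(0.11713590397482747)]
```

Request:
play_rows(rows=[0.2,0.008,0,0,0,0,0,0.2,0.01,0,0,0,0,0,0.2,0.01,0,0,0,0,0,0.2,0.01,0,0,0,0,0,0.2,0.01,0,0,0,0,0,0.2,0.01,0,0,0,0,0,0.2,0.01,0,0,0,0,0,0.2,0.01,0,0,0,0,0,0.2,0.01,0,0,0,0,0,0.2,0.01,0,0,0,0,0,0.2,0.01,0,0,0,0,0,0.2,0.008,0,0,0,0,0])

```text
time: 5.75
eef_pos: [0.5321, -0.0615, 0.0355]
eef_rot: [-0.0, 0.688, 0.725, -0.0]
contact_force: [0.5, -3.9, 0.2]
grip_width: 0.0697
```

Request:
play_rows(rows=[0.2,0.004,0,0,0,0,0,0.2,0.004,0,0,0,0,0,0.2,0.003,0,0,0,0,0,0.2,0.002,0,0,0,0,0,0.2,0.001,0,0,0,0,0])

```text
time: 6.17
eef_pos: [0.5315, -0.0487, 0.0355]
eef_rot: [-0.0, 0.689, 0.725, -0.0]
contact_force: [0.7, -4.3, 0.3]
grip_width: 0.0697
```

Run:
```python
from h import *
from rig import ctrl,imaging
s=imaging.snapshot("top"); np.save("pics/top3.npy",s,allow_pickle=True);crop(s,225,140,385,260,5,"pics/top3c.png")
o=ctrl.get_obs();print(o["time"],o["eef_pos"],dockp(o["eef_pos"]),o["contact_force"],o["wrist_torque"])
```

```text
6.2167 [ 0.53148273 -0.04853944  0.03544514] [-0.1104  0.0003  0.0354] [-0.12772262 -3.21118908  0.7736938 ] [-0.56154674 -0.13331232  0.06446569]
```

View pics/top3c.png

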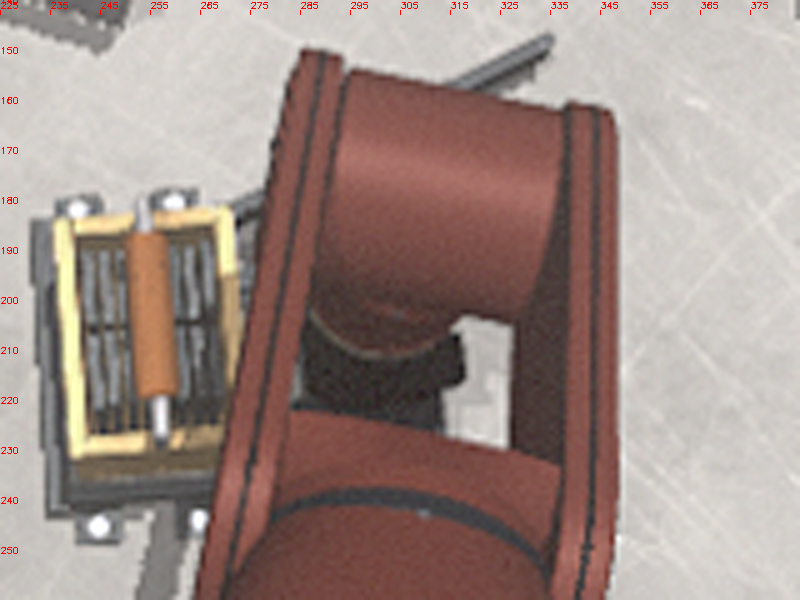

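Request:
play_rows(rows=[0.2,0.0015,0,0,0,0,0,0.2,0.0015,0,0,0,0,0,0.2,0.001,0,0,0,0,0,0.2,0.001,0,0,0,0,0])

```text
time: 6.55
eef_pos: [0.5313, -0.0437, 0.0355]
eef_rot: [-0.0, 0.689, 0.725, -0.0]
contact_force: [0.7, -4.0, 0.0]
grip_width: 0.0696
```

Request:
play_rows(rows=[0.2,0.0007,0,0,0,0,0,0.2,0.0007,0,0,0,0,0])

```text
time: 6.72
eef_pos: [0.5312, -0.0435, 0.0355]
eef_rot: [0.001, 0.688, 0.725, -0.001]
contact_force: [-1.3, -12.8, -1.0]
grip_width: 0.0695
```

Request:
play_rows(rows=[0.2,0.0007,0,0,0,0,0,0.2,0.0007,0,0,0,0,0])

```text
time: 6.88
eef_pos: [0.5311, -0.0434, 0.0356]
eef_rot: [0.001, 0.689, 0.725, -0.002]
contact_force: [-1.6, -17.6, -1.3]
grip_width: 0.0697
```

Force rose from 4 N (sliding) to 18 N with no further motion, so the crate is flush against the stop. I'll back off and check.

Request:
play_rows(rows=[0.2,-0.004,0,0,0,0,0,0.2,-0.01,0,0,0,0,0,0.2,-0.02,0,0,0,0,0,0.2,-0.025,0,0,0,0,0,0.2,-0.025,0,0,0,0,0,0.6,0,0,-0.02,0,0,0,1,0,0,-0.025,0,0,0,1,0,0,-0.025,0,0,0,1,0,0,-0.02,0,0,0,1,0,0,0,0,0,0])

```text
time: 7.72
eef_pos: [0.5384, -0.1256, 0.1303]
eef_rot: [0.003, 0.689, 0.725, 0.002]
contact_force: [1.3, 0.3, 0.7]
grip_width: 0.0445
```

Run:
```python
from h import *
from rig import ctrl,imaging
s=imaging.snapshot("top"); np.save("pics/top4.npy",s,allow_pickle=True);crop(s,205,80,365,260,4,"pics/top4c.png")
s2=imaging.snapshot("side"); np.save("pics/side4.npy",s2,allow_pickle=True);crop(s2,155,110,355,260,4,"pics/side4c.png")
o=ctrl.get_obs();print(o["time"],o["eef_pos"],dockp(o["eef_pos"]),o["grip_width"],o["joints"].round(2),o["contact_force"])
print(need(o,DO-.1807*DX-.178*DY+[0,0,.12],93+112.3))
```

```text
7.8167 [ 0.53605041 -0.12473606  0.12614296] [-0.1867 -0.0003  0.1261] 0.036084968171989605 [-0.37  0.15  1.83  0.    1.16 -0.42] [-0.40733494  0.47634446  0.91595151]
(array([0.0061, 0.1777, 0.0064]), array([ 8.0000e-02,  8.0000e-02, -1.1232e+02]))
```

View pics/top4c.png

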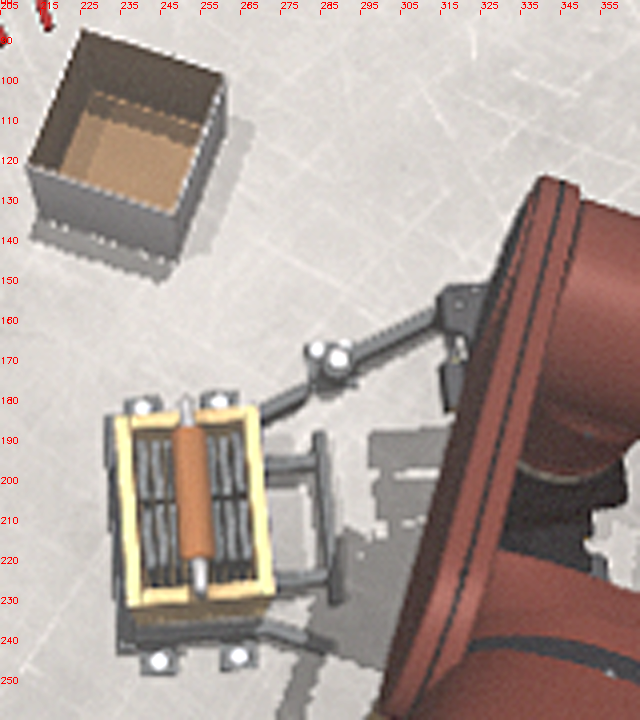

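View pics/side4c.png

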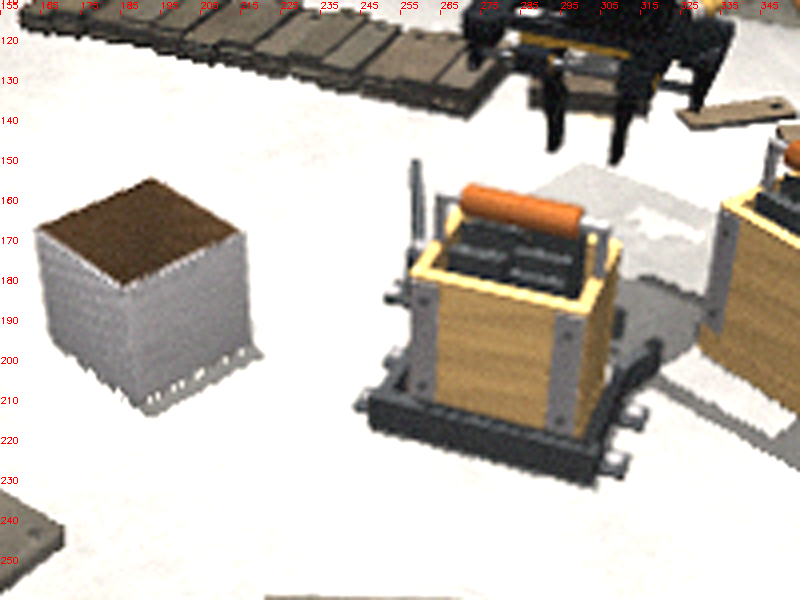

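Run:
```python
from h import *
s=load("pics/top4.npy")
g=lambda X,Y,z: onz(s,((X+.5)/4-.5+205,(Y+.5)/4-.5+80),z)
C=np.array([dockp(g(*p,.13)) for p in [(115,415),(128,607),(274,595),(257,405)]]);print(C,C.mean(0),[np.linalg.norm(C[i]-C[i-1])for i in range(4)])
print("plate outer",dockp(g(323,430,.043)),dockp(g(342,603,.043)))
print("carton",g(225,75,.1),g(180,212,.1),dockp(g(180,212,.1)))
```

```text
[[ 0.045  -0.0593  0.13  ]
 [ 0.0458  0.0618  0.13  ]
 [-0.0439  0.0619  0.13  ]
 [-0.0445 -0.0583  0.13  ]] [0.0006   0.001525 0.13    ] [np.float64(0.08950558641783204), np.float64(0.12110264241543205), np.float64(0.08970005574134277), np.float64(0.12020149749483157)]
plate outer [-0.0931 -0.0577  0.043 ] [-0.0939  0.0616  0.043 ]
carton [0.82784579 0.03141938 0.1       ] [0.72857064 0.06515931 0.1       ] [-0.0071 -0.2025  0.1   ]
```

Request:
play_rows(rows=[1,0.001,0.022,0,0,0,0,1,0.001,0.022,0,0,0,0,1,0.001,0.022,0,0,0,0,1,0.001,0.022,0,0,0,0,1,0.001,0.022,0,0,0,0,1,0.001,0.022,0,0,0,0,1,0,0.022,0,0,0,0,1,0,0.022,0,0,0,-7,1,0,0,0,0,0,-7,1,0,0,0,0,0,-7,1,0,0,0,0,0,-7,1,0,0,0,0,0,-7])

```text
time: 8.82
eef_pos: [0.7097, -0.1089, 0.1222]
eef_rot: [-0.002, 0.436, 0.9, -0.0]
contact_force: [-0.1, 0.2, 0.4]
grip_width: 0.0006
```

Request:
play_rows(rows=[1,0,0,0,0,0,-7,1,0,0,0,0,0,-7,1,0,0,0,0,0,-7,1,0,0,0,0,0,-7,1,0,0,0,0,0,-7,1,0,0,0,0,0,-7,1,0,0,0,0,0,-7,1,0,0,0,0,0,-7,1,0,0,0,0,0,-7,1,0,0,0,0,0,-7,1,0,0,0,0,0,-7,1,0,0,0,0,0,0])

```text
time: 9.82
eef_pos: [0.7097, -0.1091, 0.1227]
eef_rot: [-0.002, -0.218, 0.976, 0.001]
contact_force: [0.3, -1.0, -0.3]
grip_width: 0.0004
```

Run:
```python
from h import *
from rig import ctrl,imaging
s=imaging.snapshot("top"); np.save("pics/top5.npy",s,allow_pickle=True);crop(s,205,80,405,230,4,"pics/top5c.png")
o=ctrl.get_obs();print(o["time"],o["eef_pos"],dockp(o["eef_pos"]),o["grip_width"],o["joints"].round(2),o["contact_force"])
print(need(o,DO-.1807*DX-.178*DY+[0,0,.035],93+112.3))
```

```text
9.8667 [ 0.70980328 -0.10918209  0.12302082] [-0.1803 -0.1746  0.123 ] 0.0003361941461530692 [-0.26  0.53  1.35  0.    1.26 -2.27] [0.54477897 0.16082272 0.60510969]
(array([-0.0032, -0.0019,  0.088 ]), array([ 0.16, -0.14, -0.45]))
```

View pics/top5c.png

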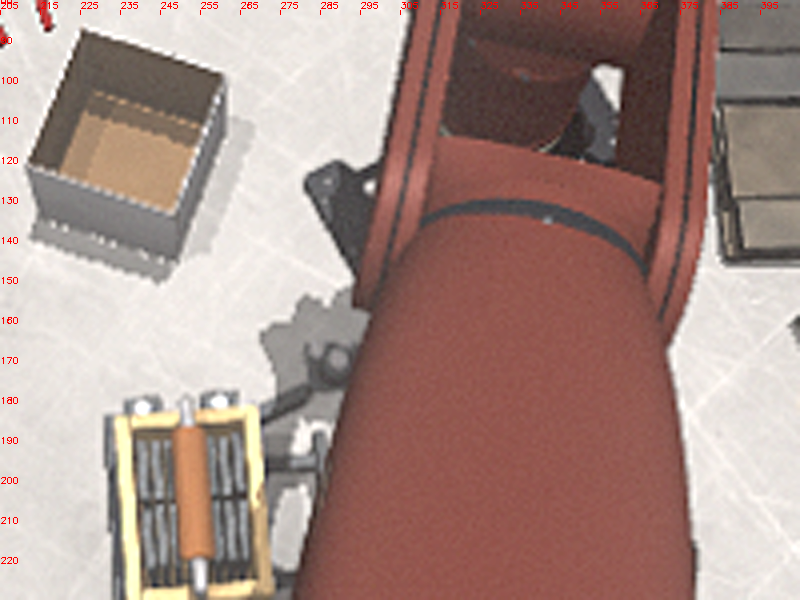

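Request:
play_rows(rows=[1,-0.003,-0.002,0.015,0,0,0,1,0,0,0.02,0,0,0,1,0,0,0.02,0,0,0,1,0,0,0.02,0,0,0,1,0,0,0.013,0,0,0,1,0,0,0,0,0,0,1,0,0,0,0,0,0])

```text
time: 10.45
eef_pos: [0.7135, -0.1099, 0.0356]
eef_rot: [-0.001, -0.216, 0.976, 0.001]
contact_force: [-0.2, 1.1, 1.2]
grip_width: 0.0003
```

```bash
cat >> h.py <<'E'
def gate(o):
    d=dockp(o["eef_pos"])[:2]-np.array([-.108,-.105]); q=o["eef_rot"]; ax=R.from_quat([q[1],q[2],q[3],q[0]]).as_matrix()
    y=np.arctan2(ax[1,0],ax[0,0])-yaw_d
    n=np.array([np.cos(y),np.sin(y)]); b=np.array([-np.sin(y),np.cos(y)])
    print("tool q deg",np.degrees(y)%360,"r",d@b,"d",-d@n)
E
python3 - <<'E'
from h import *
from rig import ctrl,imaging
s=imaging.snapshot("side"); crop(s,155,70,355,220,4,"pics/side6c.png")
o=ctrl.get_obs();print(o["time"],o["eef_pos"],o["contact_force"]);gate(o)
E
```

```text
10.5 [ 0.71473022 -0.11026763  0.03744966] [-0.00908065  0.32832376  0.629751  ]
tool q deg 111.91889338012274 r 0.0960900742446107 d 0.04164021651799143
```

View pics/side6c.png

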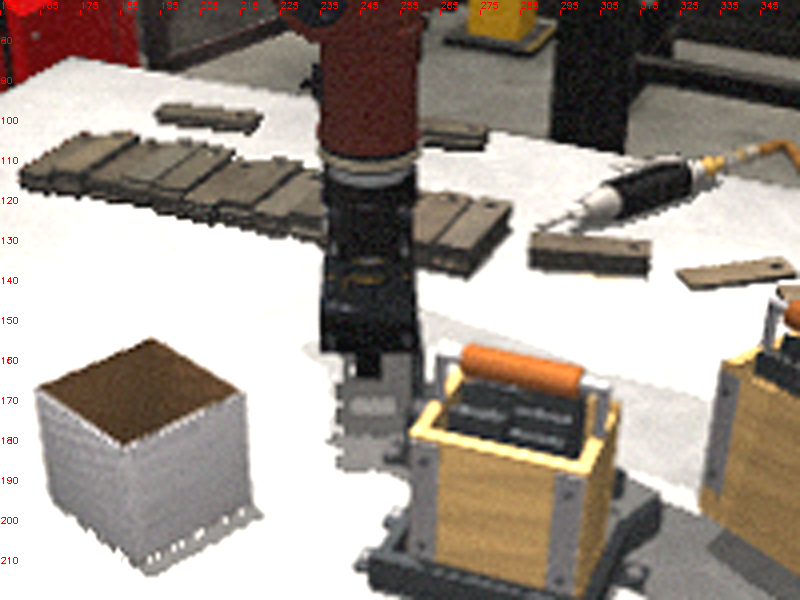

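Request:
play_rows(rows=[1,0.006,0,0.001,0,0,0,1,0.006,0,0,0,0,0,1,0.006,0,0,0,0,0,1,0.005,0,0,0,0,0,1,0.003,0,0,0,0,0,1,0.0083,-0.001,0,0,0,5,1,0.0083,-0.001,0,0,0,5,1,0.0083,-0.001,0,0,0,5,1,0.0083,-0.001,0,0,0,5,1,0.0083,-0.001,0,0,0,5,1,0.0083,-0.001,0,0,0,5])

```text
time: 11.42
eef_pos: [0.6442, -0.1382, 0.0372]
eef_rot: [0.001, 0.046, 0.999, -0.0]
contact_force: [1.0, 0.3, 0.3]
grip_width: 0.0003
```

Run:
```python
from h import *
from rig import ctrl,imaging
s=imaging.snapshot("side"); crop(s,155,70,355,220,4,"pics/side7c.png")
o=ctrl.get_obs();print(o["time"],o["eef_pos"],o["contact_force"]);gate(o)
```

```text
11.4667 [ 0.64257423 -0.13807982  0.036737  ] [ 0.87088922 -0.30402389 -1.26015387]
tool q deg 81.4058340730422 r 0.09635467370858987 d 0.015573594784480024
```

View pics/side7c.png

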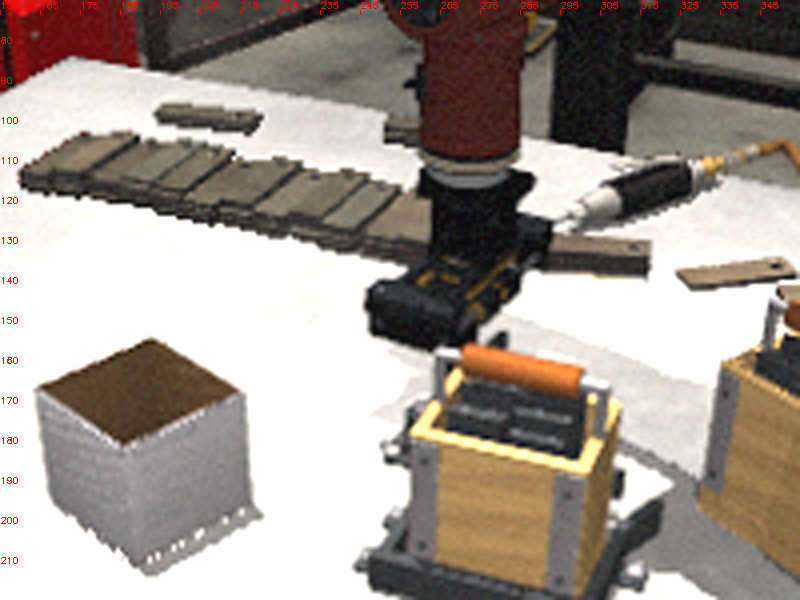

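Request:
play_rows(rows=[1,0.0083,-0.001,0,0,0,5,1,0.0083,-0.001,0,0,0,5,1,0.0083,-0.001,0,0,0,5,1,0.0083,-0.001,0,0,0,5,1,0.0083,-0.001,0,0,0,5,1,0.0083,-0.001,0,0,0,5,1,0.0083,-0.001,0,0,0,5,1,0.0083,-0.001,0,0,0,5,1,0.0083,-0.001,0,0,0,5,1,0.0083,-0.001,0,0,0,5,1,0.0083,-0.001,0,0,0,5,1,0,0,0,0,0,0])

```text
time: 12.47
eef_pos: [0.562, -0.1021, 0.0366]
eef_rot: [-0.0, 0.501, 0.866, 0.0]
contact_force: [-0.1, -0.5, -1.2]
grip_width: 0.0001
```

Run:
```python
from h import *
from rig import ctrl,imaging
s=imaging.snapshot("side"); crop(s,235,100,355,190,6,"pics/side8c.png")
o=ctrl.get_obs();print(o["time"],o["eef_pos"],o["contact_force"]);gate(o)
```

```text
12.5167 [ 0.56261264 -0.1025591   0.0367609 ] [-0.80965356  1.16133692 -0.33735123]
tool q deg 27.174177151437764 r 0.09498934417085735 d 0.01643242203664482
```

View pics/side8c.png

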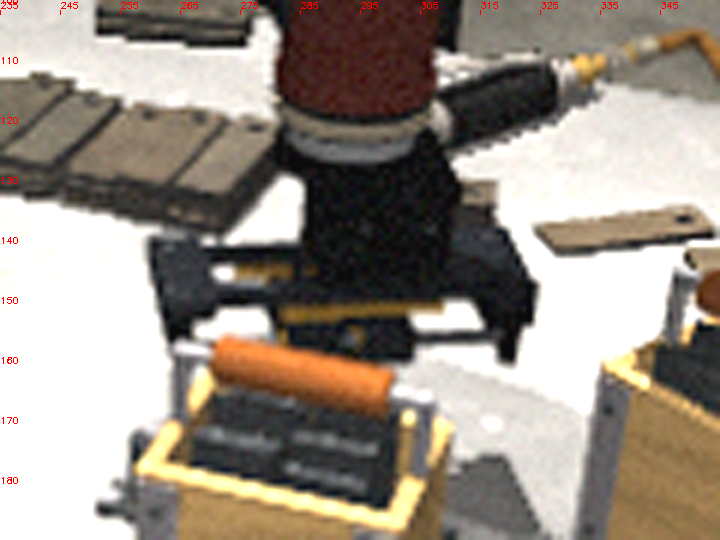

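Request:
play_rows(rows=[1,0.0083,-0.001,0,0,0,5,1,0.0083,-0.001,0,0,0,5,1,0.0083,-0.001,0,0,0,5,1,0.0083,-0.001,0,0,0,5,1,0.0066,-0.0008,0,0,0,4,1,0.004,0,0,0,0,3,1,0,0,0,0,0,0])

```text
time: 13.1
eef_pos: [0.5445, -0.0632, 0.0367]
eef_rot: [0.0, 0.688, 0.726, 0.0]
contact_force: [0.6, -0.3, -0.2]
grip_width: 0.0004
```

Request:
play_rows(rows=[1,0.001,0,0,0,0,0,1,0.001,0,0,0,0,0])

```text
time: 13.27
eef_pos: [0.5446, -0.062, 0.0368]
eef_rot: [0.0, 0.687, 0.726, 0.0]
contact_force: [0.3, -0.5, 0.7]
grip_width: 0.0005
```

Run:
```python
from h import *
from rig import ctrl,imaging
s=imaging.snapshot("top"); crop(s,205,130,365,250,5,"pics/top9c.png")
o=ctrl.get_obs();print(o["time"],o["eef_pos"],o["contact_force"]);gate(o)
```

```text
13.3167 [ 0.54451977 -0.06183428  0.03675763] [-0.76780607 -0.57636755 -0.08254488]
tool q deg 0.1043190159394113 r 0.09302952341469636 d 0.01613064701846957
```

View pics/top9c.png

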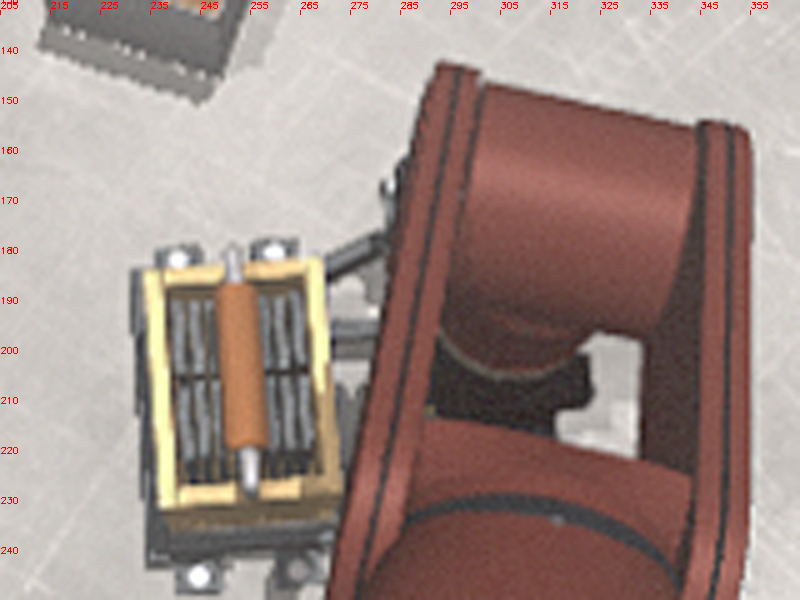

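Near the end stop now, so I'll inch forward until the force rises.

Request:
play_rows(rows=[1,0.001,0,0,0,0,0,1,0.001,0,0,0,0,0,1,0,0,0,0,0,0])

```text
time: 13.57
eef_pos: [0.5444, -0.0606, 0.0368]
eef_rot: [0.001, 0.688, 0.726, -0.0]
contact_force: [0.7, -4.6, -0.4]
grip_width: 0.0003
```

Request:
play_rows(rows=[1,0.001,0,0,0,0,0,1,0.001,0,0,0,0,0,1,0,0,0,0,0,0])

```text
time: 13.82
eef_pos: [0.5444, -0.0604, 0.0368]
eef_rot: [0.002, 0.688, 0.726, -0.001]
contact_force: [0.1, -11.5, -1.2]
grip_width: 0.0007
```

Request:
play_rows(rows=[1,0,0,0,0,0,0,1,0,0,0,0,0,0,1,-0.004,0,0,0,0,0,1,-0.015,0,0,0,0,0,1,-0.025,0,0,0,0,0,1,-0.03,0,0,0,0,0,1,-0.03,0,-0.02,0,0,0,1,-0.03,0,-0.03,0,0,0,1,-0.03,0,-0.03,0,0,0,1,-0.03,0,-0.03,0,0,0,1,-0.03,0,-0.03,0,0,0,1,-0.03,0,-0.02,0,0,0])

```text
time: 14.82
eef_pos: [0.5577, -0.3106, 0.1979]
eef_rot: [0.002, 0.688, 0.725, 0.001]
contact_force: [0.2, -1.1, 0.4]
grip_width: 0.0003
```

Request:
play_rows(rows=[1,0,0,0,0,0,0,1,0,0,0,0,0,0])

```text
time: 14.98
eef_pos: [0.5575, -0.311, 0.1961]
eef_rot: [0.002, 0.689, 0.725, 0.001]
contact_force: [-0.0, 0.6, -0.4]
grip_width: 0.0005
```

Run:
```python
from h import *
from rig import ctrl,imaging
s=imaging.snapshot("top");np.save("pics/top10.npy",s,allow_pickle=True); crop(s,205,140,365,260,5,"pics/top10c.png"); cv2.imwrite("pics/top10.png",s["frame"])
o=ctrl.get_obs();print(o["time"],o["eef_pos"],o["contact_force"])
a=cv2.absdiff(load("pics/top0.npy")["frame"],s["frame"]).max(2)
for n,(x0,y0,x1,y1) in dict(stack=(140,185,180,245),tape=(140,252,182,286),carton=(205,83,268,150)).items(): print(n,(a[y0:y1,x0:x1]>25).sum())
```

```text
15.0333 [ 0.55668945 -0.30909508  0.1940981 ] [-0.01898243  1.72345807 -1.26815006]
stack 0
tape 0
carton 0
```

View pics/top10c.png

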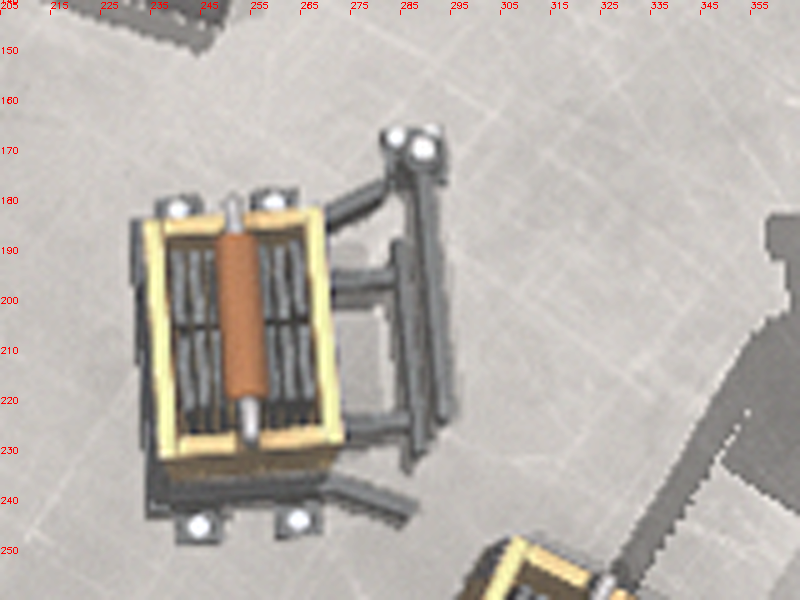

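Run:
```python
from h import *
s=load("pics/top10.npy")
g=lambda X,Y,z: dockp(onz(s,((X+.5)/5-.5+205,(Y+.5)/5-.5+140),z))
a,b=g(425,180,.042),g(445,420,.042);print(a,b,"q",np.arctan2(-(b-a)[0],(b-a)[1]))
C=np.array([g(*p,.13) for p in [(145,222),(163,457),(343,440),(322,207)]]);print(C,C.mean(0))
from rig import ctrl
print(ctrl.finish_job())
```

```text
[-0.1082 -0.0895  0.042 ] [-0.1052  0.0441  0.042 ] q -0.022451316777212706
[[ 0.0446 -0.0576  0.13  ]
 [ 0.0443  0.061   0.13  ]
 [-0.0443  0.06    0.13  ]
 [-0.0448 -0.0579  0.13  ]] [-5.000e-05  1.375e-03  1.300e-01]
the job is handed in; nothing more can be done
None
```

The crate is home in the dock and the gate is shut behind it. I handed the job in at about 15 s of the 64 s allowed; no verdict came back.

I pushed the far crate low on its kick plate with both fingers, turning it about 8° on the way to square it with the dock. At the back stop the force rose from about 4 N to 18 N with no further motion. I then swung the gate bar round its hinge until it met its end stop, at about 12 N.

Last checks, from the top camera just before hand-in:
- **Crate:** x = 0.0 mm, y = +1.4 mm in the dock, square to within about 0.01 rad, and upright as seen from above.
- **Gate:** about −0.02 rad, which is fully shut within measuring error; a true value below 0 isn't possible.
- **Bystanders:** no pixel changes on the strip stack, tape measure or carton compared with the first picture.
- **Arm:** retracted clear of everything.

No check failed. The only disagreement was a few mm between where contact was expected and where it happened, and the force rise settled that.

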